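# Open the squeeze-and-turn safety canister and take out the vial

## Task

Open the safety canister: squeeze the two yellow tabs of its red cap fully inward and, keeping them squeezed, turn the cap counter-clockwise until it comes free, then lift it off and set it down flat in the steel tray, open side down. Then take the glass vial out of the canister and stand it upright in the same tray. Do not drop the cap or the vial, do not tip the vial over, and leave the other things on the bench where they are.

Things in the scene. Friction and masses are not known exactly. Their poses are not given: they have to be found in the camera images.
- canister: White plastic canister (64 mm diameter, blue band) on a 100x100x8 mm aluminium plate screwed to the bench; it cannot move. Origin: centre of the plate's underside, on the bench; z up. The shoulder on which the cap sits is 60 mm above the origin. Its bore, 26 mm wide, holds the vial; the bore's floor is 28 mm above the origin.
- neck (a point): Centre of the canister's neck rim, 72 mm above the bench. The neck is 31 mm in outer diameter and 38 mm over its two bayonet flanges (on the canister's +y and -y sides).
- catch (a point): Top of one of four blue posts, 8 mm high on the shoulder beside the tabs' feet, out to 32 mm from the axis, tops 68 mm above the bench: keep fingertips above them. They catch the tabs' feet, so the cap cannot turn until both tabs are pressed in 5 to 6 mm. Ribs on the neck stop it clockwise in any case: it opens counter-clockwise (seen from above) only.
- cap: Red safety cap, a cup open below, 50 mm high, 45 mm diameter, about 75 g. Origin: centre of its open lower edge; z up through its closed top; its x axis runs through the two yellow tabs at +x and -x. Start: locked on the canister's shoulder (origin 60 mm above the bench), its x along the canister's x. The vial's top stands inside it: lift it straight up 55 mm or more before moving sideways.
- cap_grip (a point): On the cap's axis, 30 mm above its origin: mid-height of the yellow tabs. Each tab is an upright plate 18 mm wide, 9 to 45 mm above the cap's origin, with a narrower foot below it. Over their outer faces the tabs measure 62 mm at rest, 50 mm fully squeezed. Grip across both tabs, along the cap's x, from above.
- cap_lugs (a point): On the cap's axis, 5 mm above its origin: height of the two inner lugs (on the cap's y sides) that hold it under the neck flanges. They come free when the cap has turned 0.9 rad counter-clockwise seen from above; after 1.0 to 1.4 rad it lifts straight off.
- tab_a (a joint): How far the tab at the cap's +x side is pressed in, m: 0 at rest, 0.006 fully in (stop). Spring: 5 N at rest, 11 N fully in; grip with 20 to 30 N to hold it in.
- tab_b (a joint): The same for the tab at the cap's -x side.
- vial: Clear glass headspace vial with a white crimp cap, 23 mm diameter, 77 mm tall, about 30 g. Origin: centre of its underside; z up through its cap. Start: standing in the canister's bore (1.5 mm play all round), its underside 28 mm above the bench, so that it stands about 30 mm out of the neck's rim; hidden by the cap at first. Grip it (10 to 15 N) above the rim and lift it straight up by 50 mm or more.
- tray: Shallow steel tray, fixed to the bench, 150 mm along its x and 190 mm along its y, rim 14 to 16 mm high, walls 4 mm. Origin: centre of its underside, on the bench; its inner floor is 4 mm above the origin. The cap fits in one half of it (tray y < 0) and the vial in the other, or the other way round.
- timer: Bystander: white bench timer with three buttons, 62x70x19 mm, loose. Origin: centre of its underside.
- septa_jar: Bystander: small white jar with a green lid, 39 mm diameter, 47 mm tall, loose. Origin: centre of its underside.
- amber_bottle: Bystander: amber bottle with a black cap, 66 mm diameter, 132 mm tall, loose. Origin: centre of its underside.
Not all that is in view belongs to the job. There is more than one size of the cap; the one meant has the size given above. Several things look just like the canister: the one meant starts farthest to the robot's left.

How it is judged:
On the way, in this order (a step that is already met when the one before it is completed fails the run):
1. the cap has been turned more than 0.6 rad with both tabs squeezed, while still down on the canister (value of joint each of tab_a, tab_b above 0.0045 m and angle between the x axis of cap and the x axis of canister, either way round above 0.6 rad and z of cap in the frame of canister below 0.067 m and horizontal distance between cap and canister below 0.005 m), for 0.05 s.
2. the cap has been lifted off the canister (z of cap in the frame of canister above 0.09 m), for 0.05 s.
3. the vial has been lifted out of the canister (z of vial in the frame of canister above 0.07 m), for 0.05 s.
At the end, for the whole second after the job is handed in: The cap lies flat on the tray's floor, open side down (tilt under 0.1 rad, lower edge within 4 mm of the floor), the vial stands upright on the tray's floor (same tolerances), both wholly inside the tray, at rest and released (angle between each of cap, vial's own z axis and vertical below 0.1 rad and z of cap in the frame of tray between 0 and 0.008 m and linear speed of each of cap, vial below 0.03 m/s and angular speed of each of cap, vial below 0.3 rad/s and contact force between the fingers and cap below 0.1 N and x of cap in the frame of tray between -0.05 and 0.05 m and y of cap in the frame of tray between -0.07 and 0.07 m and z of vial in the frame of tray between 0 and 0.008 m and contact force between the fingers and vial below 0.1 N and x of vial in the frame of tray between -0.066 and 0.066 m and y of vial in the frame of tray between -0.086 and 0.086 m); the robot touches nothing.
It fails at once if the timer, the septa jar or the amber bottle is moved more than 30 mm (distance of any of timer, septa_jar, amber_bottle from where it was at the start of the episode above 0.03 m).
It fails at once if the cap is dropped (falls free at more than 0.7 m/s, as from 25 mm) (linear speed of cap above 0.7 m/s and contact force between the fingers and cap below 0.1 N).
It fails at once if the vial is dropped (falls free at more than 0.7 m/s, as from 25 mm) (linear speed of vial above 0.7 m/s and contact force between the fingers and vial below 0.1 N).
It fails at once if the vial is tipped over (more than 1 rad) (angle between vial's own z axis and vertical above 1 rad).
It also fails if it takes over 69 s, if anything falls off the work surface, if the arm or the gripper's body presses on something with over 40 N, if the wrist force passes 120 N, or if a joint passes its speed limit or range.

## Robot

A 7-joint arm with a two-finger parallel gripper is mounted at the origin on a cart in front of the work surface, level with it; the furniture and walls round the work are solid. World frame = base frame: x ahead of the robot, y to its left, z up, the work surface at z = 0. Lengths are in m, angles in rad, forces in N, time in s.
With the tool pointing down it reaches from about 0.375 to 0.925 m from the base axis. Payload 3.1 kg.
Tool frame: the origin (TCP) lies between the finger pads; the fingertips stand 19 mm ahead of it and the grasp point (between the pads) is the TCP; z points along the fingers, y is the direction in which the jaws open and shut (so a half turn about z gives the same grasp; the last joint's range is limited). The gripper opens to 85 mm and grips with 20 to 120 N. Pads are 22 mm wide; open, the fingers measure 114 mm over their backs; the gripper's body (76 mm by 85 mm) begins 54 mm behind the grasp point. The pads swing forward as they close: fully open they stand 13 mm farther back than shut.
Start: joints at [-1.36, 0.383, 0.044, 1.598, -0.018, 1.161, -0.05], TCP at [0.198, 0.619, 0.25] pointing down, gripper open.
Joint ranges: [-2.61, 2.61], [-0.41, 2.15], [-1.48, 1.57], [0, 2.5], [-1.57, 4.71], [0.05, 1.97], [-2.85, 2.85]. Speed limits (rad/s): [2.79, 2.79, 3.14, 3.14, 3.14, 3.14, 3.14].

## Interface

Orientations are given as a unit quaternion [x, y, z, w].
In Python, from bench import move_ptp, movel, move_j, move_gripper, pause, inverse_kinematics, read_camera, camera_params, MotionError, sign_off, look_for, tip_of, read_time_s, read_qpos, read_joint_vel, read_effort, read_eef_pos, read_tcp_rot, read_ft_force, read_ft_torque, read_finger_gap gives the robot as it stands. Calls block until the motion is done:
- move_ptp(position, orientation): joint-space move of the TCP to a pose.
- movel(position, orientation=None, speed=0.15): straight line of the TCP; orientation=None keeps the orientation; speed is the mean speed in m/s.
- move_j(angles): joint-space move.
- move_gripper(opening, effort=None): finger opening in m; effort is the grip in N (None keeps the last); returns when the fingers have stopped.
- pause(seconds).
- inverse_kinematics(position, orientation): joint angles nearest the present ones, or None.
- read_camera(name): name is "scene" or "top"; returns the picture (400x640x3 uint8, red, green, blue); there is no depth.
- camera_params(name): a dict with "K" (3x3 intrinsics, pixels), "camera_from_world" (4x4, takes a point from world to camera coordinates). Camera axes: x right, y down, z forward; pixel columns grow to the right and rows downward; lengths in m; the calibration is good to about 2 mm. A picture is of the moment at which its call begins. camera_params takes no time and is no camera call.
A pose or a line that the arm cannot do raises MotionError and nothing moves.
- sign_off(): hands the job in, once; it reports no verdict.
Trained networks look in the newest picture that a camera, given by its name, has taken for a name from the list of things; names that differ only in an ending like _2 or _b are one class to them, and where a whole thing is asked for, a point or a joint stands for the part that bears it (a point fixed in the world has none). Each returns a list of dicts, best first, with "confidence" (0 to 1); they miss things now and then, are a little off and sometimes report something else, mostly with a low value. They report only what shows in the picture. A call takes as long as a camera call. They do not tell look-alikes from the thing itself.
- look_for(camera, name): "at" ([column, row] in pixels, amid what is visible of it).
- tip_of(camera, name): "at" ([column, row] in pixels: a listed point, or the origin of a listed thing).
Readings, each from a call of its own:
- read_time_s(): time.
- read_qpos(): joint angles.
- read_joint_vel(): joint speeds.
- read_effort(): joint torques, N m.
- read_eef_pos(): TCP position.
- read_tcp_rot(): TCP orientation.
- read_ft_force(): force on the tool from outside, world axes, zero at the start.
- read_ft_torque(): the same for the moment, N m.
- read_finger_gap(): finger opening in m.
Only numpy, scipy, OpenCV 4.12 (cv2) and the standard library are available. Lean on these libraries where they do the work, as an engineer would, in place of code of your own. Each camera call takes 0.05 s, during which the arm holds its last target.

## Working session

There is one attempt and no reset: what is moved stays moved. The work goes in short steps, each a Python script; the robot and the scene stay as the last script left them, time stands still between calls to the robot, and variables do not carry over. Pictures are saved under pics/ and viewed, and the job is handed in when it is done.

```bash
ls; mkdir -p pics; python3 - <<'E'
from bench import *
import cv2,numpy as np
np.set_printoptions(precision=4,suppress=True)
for c in("scene","top"):
    im=read_camera(c); cv2.imwrite(f"pics/{c}0.png",im[...,::-1])
    p=camera_params(c); print(c,p["K"],p["camera_from_world"])
    for n in("canister","cap","cap_grip","neck","tray","timer","septa_jar","amber_bottle"):
        print(c,n,[(np.round(d["at"]).tolist(),round(d["confidence"],2)) for d in look_for(c,n)],[(np.round(d["at"],1).tolist(),round(d["confidence"],2)) for d in tip_of(c,n)])
print(read_time_s(),read_tcp_rot(),read_eef_pos())
E
```

```text
pics
scene [[442.36     0.     318.2041]
 [  0.     442.36   199.2318]
 [  0.       0.       1.    ]] [[ 0.4893 -0.872   0.0151 -0.3446]
 [-0.6703 -0.3871 -0.6331  0.4018]
 [ 0.5579  0.2997 -0.7739  0.8641]
 [ 0.      0.      0.      1.    ]]
scene canister [([403.0, 337.0], 0.71), ([361.0, 259.0], 0.7)] [([399.8, 336.8], 0.92), ([363.2, 257.8], 0.73)]
scene cap [([367.0, 242.0], 0.76), ([337.0, 303.0], 0.6), ([355.0, 179.0], 0.56)] [([425.4, 267.5], 0.96), ([368.5, 243.6], 0.92), ([316.4, 166.1], 0.69), ([334.8, 308.8], 0.65)]
scene cap_grip [([337.0, 298.0], 0.96), ([430.0, 262.0], 0.91), ([371.0, 238.0], 0.56), ([317.0, 167.0], 0.32)] [([336.4, 297.9], 0.95), ([367.4, 239.5], 0.88), ([429.0, 258.6], 0.79)]
scene neck [([364.0, 262.0], 0.76)] [([402.9, 323.1], 0.59)]
scene tray [([241.0, 184.0], 0.76)] [([239.4, 185.3], 0.72)]
scene timer [([317.0, 166.0], 0.91)] [([370.4, 238.7], 0.74), ([312.3, 168.1], 0.72), ([369.5, 244.0], 0.68)]
scene septa_jar [([359.0, 177.0], 0.83)] [([357.8, 182.3], 0.57)]
scene amber_bottle [([268.0, 118.0], 0.67)] [([269.3, 133.7], 0.94)]
top [[401.5965
[... 407 characters left out ...]
.88)] [([371.8, 230.9], 0.88), ([369.1, 289.1], 0.75), ([420.7, 210.9], 0.65)]
top cap_grip [([423.0, 211.0], 0.8), ([373.0, 288.0], 0.65), ([376.0, 228.0], 0.54), ([367.0, 235.0], 0.19)] [([423.8, 209.6], 0.86), ([376.7, 227.1], 0.8), ([372.6, 288.0], 0.79)]
top neck [([425.0, 285.0], 0.87), ([370.0, 235.0], 0.71)] [([377.8, 226.6], 0.87), ([436.3, 283.6], 0.68), ([373.2, 229.9], 0.49)]
top tray [([221.0, 214.0], 0.84)] [([220.5, 216.9], 0.66)]
top timer [([276.0, 161.0], 0.83)] [([280.4, 161.3], 0.7)]
top septa_jar [([329.0, 155.0], 0.75)] [([328.9, 156.3], 0.56)]
top amber_bottle [([211.0, 135.0], 0.94)] [([217.1, 143.2], 0.85)]
1.7 [ 0.1538  0.9881 -0.     -0.    ] [0.1975 0.6193 0.2503]
```

View pics/scene0.png

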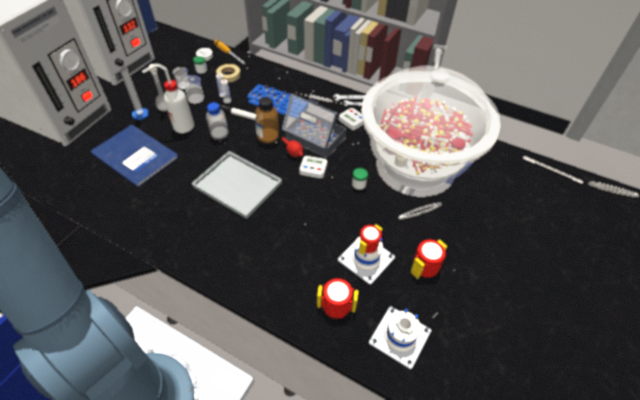

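View pics/top0.png

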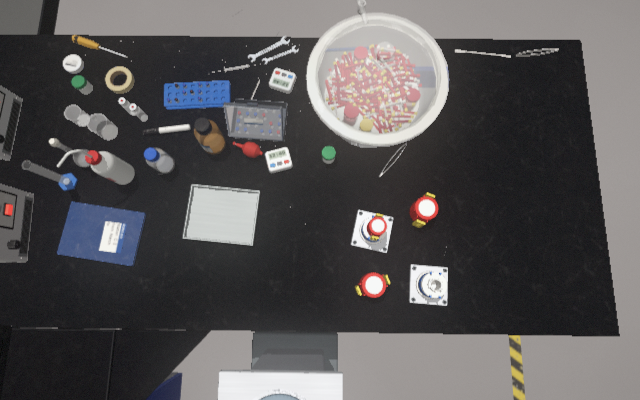

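```bash
python3 - <<'E'
import cv2,numpy as np
a=cv2.imread("pics/top0.png")[180:310,330:460]; b=cv2.imread("pics/scene0.png")[215:370,310:465]
r=lambda i:cv2.resize(i,(400,400),interpolation=cv2.INTER_CUBIC)
cv2.imwrite("pics/crop0.png",np.hstack([r(a),r(b)]))
E
```

```text
(no output)
```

View pics/crop0.png

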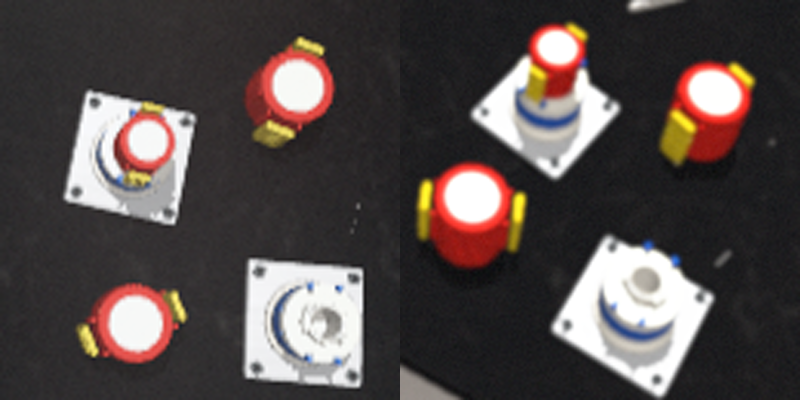

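```bash
cat > h.py <<'E'
from bench import *
import cv2,numpy as np
from scipy.spatial.transform import Rotation as R
from scipy.optimize import least_squares
np.set_printoptions(precision=4,suppress=True)
def proj(c,P):
    p=camera_params(c);P=np.atleast_2d(P);T=np.array(p["camera_from_world"]);q=P@T[:3,:3].T+T[:3,3];q=q@np.array(p["K"]).T
    return q[:,:2]/q[:,2:]
def ray(c,uv,z):
    p=camera_params(c);T=np.array(p["camera_from_world"]);Ri=T[:3,:3].T;o=-Ri@T[:3,3]
    uv=np.atleast_2d(uv);d=np.c_[uv,np.ones(len(uv))]@np.linalg.inv(p["K"]).T@T[:3,:3]
    return o+d*((z-o[2])/d[:,2])[:,None]
def save(im,n,box=None,s=4):
    im=im[...,::-1]
    if box: x0,y0,x1,y1=box; im=cv2.resize(im[y0:y1,x0:x1],None,fx=s,fy=s,interpolation=cv2.INTER_CUBIC)
    cv2.imwrite("pics/"+n,im)
E
python3 - <<'E'
from h import *
top=cv2.imread("pics/top0.png");sc=cv2.imread("pics/scene0.png")
def quad(im,box,th):
    x0,y0,x1,y1=box;g=im[y0:y1,x0:x1].max(2)
    m=(g>th).astype(np.uint8);n,l,s,c=cv2.connectedComponentsWithStats(m);k=1+np.argmax(s[1:,4])
    pts=np.argwhere(l==k)[:,::-1].astype(np.float32);h=cv2.convexHull(pts)
    q=cv2.approxPolyDP(h,4,True)[:,0]+[x0,y0];return q
for nm,im,box in(("top",top,(335,195,400,265)),("scene",sc,(325,215,405,290))):
    for th in (90,120,150):
        q=quad(im,box,th);print(nm,th,q.tolist());print(ray(nm,q,.008)[:,:2])
# tray
for nm,im,box in(("top",top,(170,170,275,260)),("scene",sc,(180,140,290,225))):
    for th in(90,120):
        q=quad(im,box,th);print("tray",nm,th,q.tolist());print(ray(nm,q,.015)[:,:2])
E
```

```text
top 90 [[393.0, 217.0], [386.0, 252.0], [351.0, 245.0], [358.0, 209.0]]
[[ 0.5566 -0.2981]
 [ 0.4608 -0.2769]
 [ 0.4783 -0.1827]
 [ 0.5776 -0.2023]]
top 120 [[393.0, 218.0], [386.0, 252.0], [351.0, 244.0], [359.0, 209.0]]
[[ 0.5538 -0.298 ]
 [ 0.4608 -0.2769]
 [ 0.481  -0.1827]
 [ 0.5776 -0.2051]]
top 150 [[392.0, 217.0], [386.0, 252.0], [351.0, 244.0], [358.0, 210.0]]
[[ 0.5566 -0.2953]
 [ 0.4608 -0.2769]
 [ 0.481  -0.1827]
 [ 0.5748 -0.2023]]
scene 90 [[394.0, 255.0], [370.0, 284.0], [337.0, 259.0], [367.0, 224.0], [382.0, 228.0]]
[[ 0.5584 -0.2942]
 [ 0.4573 -0.2768]
 [ 0.479  -0.1785]
 [ 0.6103 -0.1968]
 [ 0.618  -0.2355]]
scene 120 [[394.0, 255.0], [371.0, 283.0], [338.0, 260.0], [365.0, 225.0], [375.0, 224.0]]
[[ 0.5584 -0.2942]
 [ 0.4608 -0.2777]
 [ 0.4777 -0.1819]
 [ 0.6049 -0.1937]
 [ 0.6206 -0.2147]]
scene 150 [[394.0, 256.0], [370.0, 283.0], [338.0, 260.0], [366.0, 225.0], [381.0, 228.0]]
[[ 0.5558 -0.2953]
 [ 0.4596 -0.2757]
 [ 0.4777 -0.1819]
 [ 0.6061 -0.1959]
 [ 0.6168 -0.2333]]
tray top 90 [[259.0, 190.0], [252.0, 245.0], [182.0, 238.0], [191.0, 184.0]]
[[0.626  0.0717]
 [0.4739 0.0841]
 [0.4901 0.2741]
 [0.6405 0.2614]]
tray top 120 [[259.0, 191.0], [252.0, 245.0], [183.0, 238.0], [192.0, 184.0]]
[[0.6232 0.0716]
 [0.4739 0.0841]
 [0.4901 0.2714]
 [0.6406 0.2586]]
tray scene 90 [[281.0, 179.0], [246.0, 217.0], [192.0, 184.0], [228.0, 151.0]]
[[0.6259 0.0743]
 [0.4697 0.0819]
 [0.4888 0.2744]
 [0.6412 0.2665]]
tray scene 120 [[280.0, 179.0], [247.0, 215.0], [192.0, 183.0], [229.0, 151.0]]
[[0.6245 0.0767]
 [0.4763 0.0834]
 [0.4917 0.2767]
 [0.6427 0.264 ]]
```

```bash
python3 - <<'E'
from h import *
top=cv2.imread("pics/top0.png");sc=cv2.imread("pics/scene0.png")
for nm,im,box in(("top",top,(365,212,392,247)),("scene",sc,(355,220,388,262))):
    x0,y0,x1,y1=box;c=im[y0:y1,x0:x1].astype(int);hsv=cv2.cvtColor(im[y0:y1,x0:x1],cv2.COLOR_BGR2HSV)
    red=((hsv[...,0]<10)|(hsv[...,0]>170))&(hsv[...,1]>120);yel=(hsv[...,0]>18)&(hsv[...,0]<35)&(hsv[...,1]>110)
    w=(hsv[...,1]<60)&(hsv[...,2]>170)
    for n,m in(("red",red),("yel",yel),("white",w)):
        N,l,s,ce=cv2.connectedComponentsWithStats(m.astype(np.uint8))
        for k in range(1,N):
            if s[k,4]>4:
                uv=ce[k]+[x0,y0];print(nm,n,s[k].tolist(),uv,ray(nm,uv,.110)[0][:2],ray(nm,uv,.105)[0][:2])
    if 1: print(proj(nm,[[.518,-.24,.110],[.518,-.24,.072],[.518,-.24,.008]]))
    v=np.array([.518,-.24,0])
    o=im.copy();a=np.linspace(0,6.28,200)
    def circ(r,z):
        for p in proj(nm,v+np.c_[r*np.cos(a),r*np.sin(a),0*a+z]): yield p
    S=12;x0-=15;x1+=15;y0-=8;y1+=12
    o=cv2.resize(im[y0:y1,x0:x1],None,fx=S,fy=S,interpolation=cv2.INTER_NEAREST)
    for r,z in((.0225,.110),(.032,.06),(.0225,.06)):
        for p in circ(r,z): cv2.circle(o,tuple(((p-[x0,y0]+.5)*S).astype(int)),1,(0,255,0),-1)
    Rz=R.from_euler("z",-.205).as_matrix()
    for q in [(-.05,-.05,.008),(.05,-.05,.008),(.05,.05,.008),(-.05,.05,.008),(.031,.009,.105),(.031,-.009,.105),(-.031,.009,.105),(-.031,-.009,.105)]:
        p=proj(nm,v+Rz@np.array(q))[0];cv2.circle(o,tuple(((p-[x0,y0]+.5)*S).astype(int)),4,(255,0,255),-1)
    cv2.imwrite(f"pics/fit_{nm}.png",o[:600,:800]);print(o.shape)
E
```

```text
top red [2, 4, 20, 21, 133] [375.1429 227.3308] [ 0.513 -0.234] [ 0.5137 -0.2348]
top yel [11, 1, 8, 4, 21] [379.0476 214.3333] [ 0.5457 -0.2443] [ 0.5466 -0.245 ]
top yel [6, 24, 8, 4, 25] [374.36 237.36] [ 0.4881 -0.2317] [ 0.4887 -0.2324]
top white [0, 0, 11, 26, 121] [367.7521 220.9421] [ 0.5287 -0.216 ] [ 0.5295 -0.2166]
top white [0, 3, 27, 32, 236] [383.3941 233.5   ] [ 0.498  -0.2541] [ 0.4986 -0.2549]
top white [7, 7, 12, 13, 132] [377.5758 225.1591] [ 0.5185 -0.2401] [ 0.5192 -0.2409]
[[377.5209 225.3631]
 [375.3395 227.4745]
 [372.0012 230.7058]]
(660, 684, 3)
scene red [4, 4, 24, 29, 263] [369.9011 238.7719] [ 0.5041 -0.2428] [ 0.5074 -0.2418]
scene yel [19, 3, 9, 8, 38] [378.4474 226.2895] [ 0.545  -0.2452] [ 0.5486 -0.2442]
scene yel [4, 20, 7, 15, 76] [362.1842 247.1053] [ 0.4755 -0.2374] [ 0.4787 -0.2364]
scene white [9, 7, 15, 13, 147] [370.6122 232.966 ] [ 0.5192 -0.2375] [ 0.5226 -0.2365]
scene white [0, 17, 5, 13, 52] [357.     242.9231] [ 0.4797 -0.2227] [ 0.4829 -0.2216]
scene white [10, 22, 23, 20, 215] [378.9721 253.6698] [ 0.4784 -0.2766] [ 0.4816 -0.2758]
scene white [5, 34, 3, 4, 6] [361.  255.5] [ 0.4547 -0.2446] [ 0.4578 -0.2436]
[[371.393  233.8023]
 [369.6204 243.1886]
 [366.8544 257.8361]]
(744, 756, 3)
```

View pics/fit_top.png

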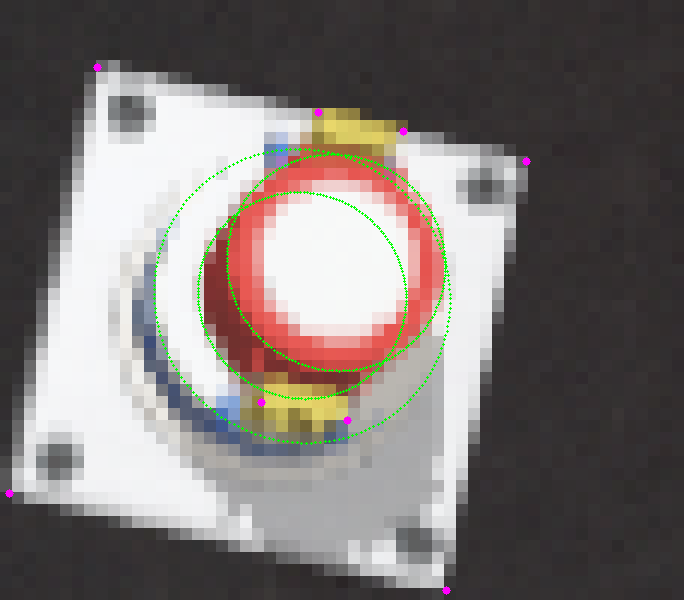

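View pics/fit_scene.png

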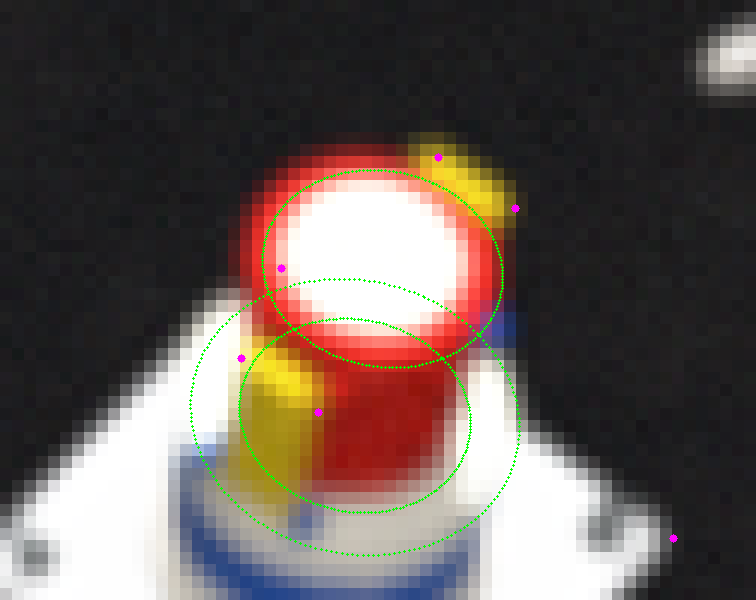

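```bash
python3 - <<'E'
from h import *
print("bigcaps",ray("top",[[373,286],[424,209]],.07)[:,:2],ray("top",[[373,286],[424,209]],.09)[:,:2])
print(read_qpos())
def q(psi): return [float(np.cos(psi/2)),float(np.sin(psi/2)),0.,0.]
for z in (.091,.2):
  for psi in (1.36,1.96,2.56,2.7,-1.78,-1.18,-.58,-.4):
    s=inverse_kinematics([.519,-.239,z],q(psi));print(z,psi,s)
E
```

```text
bigcaps [[ 0.3709 -0.2321]
 [ 0.5684 -0.3672]] [[ 0.3709 -0.2294]
 [ 0.5646 -0.3619]]
[-1.3598  0.3829  0.0439  1.5979 -0.0179  1.1612 -0.0499]
0.091 1.36 [-0.2134  0.5252  0.7057  1.9341 -0.45    0.8444  0.5215]
0.091 1.96 [-0.2417  0.5382  0.7435  1.9353 -0.4792  0.8518  1.1456]
0.091 2.56 [-0.1867  0.514   0.6704  1.933  -0.4234  0.8382  1.6996]
0.091 2.7 [-0.1345  0.4951  0.6027  1.9308 -0.3742  0.8281  1.7988]
0.091 -1.78 [-0.5871  1.0183  1.366   1.9468 -1.0997  1.2093 -2.1369]
0.091 -1.18 [-0.5871  1.0183  1.366   1.9468 -1.0997  1.2093 -1.5369]
0.091 -0.58 [-0.5027  0.7785  1.1486  1.9445 -0.8544  1.0148 -1.1007]
0.091 -0.4 [-0.3713  0.621   0.9272  1.9402 -0.6345  0.903  -1.0887]
0.2 1.36 [-0.3829  0.4021  0.9104  1.8714 -0.3654  1.0452  0.4657]
0.2 1.96 [-0.3975  0.4099  0.9311  1.8718 -0.3779  1.0482  1.0766]
0.2 2.56 [-0.3084  0.3691  0.8084  1.8687 -0.3086  1.0334  1.6162]
0.2 2.7 [-0.2344  0.3449  0.7119  1.8658 -0.2613  1.0256  1.7146]
0.2 -1.78 [-0.6302  0.7284  1.38    1.8786 -0.7708  1.2171 -2.3389]
0.2 -1.18 [-0.6302  0.7284  1.38    1.8786 -0.7708  1.2171 -1.7389]
0.2 -0.58 [-0.5403  0.5294  1.1591  1.8763 -0.5456  1.1015 -1.3206]
0.2 -0.4 [-0.5403  0.5294  1.1591  1.8763 -0.5456  1.1015 -1.1406]
```

```bash
cat >> h.py <<'E'
def q(psi): return [float(np.cos(psi/2)),float(np.sin(psi/2)),0.,0.]
C=np.array([.519,-.239]);YAW=-.21;PSI=YAW+np.pi/2
TR=np.array([.557,.1735]);TY=-.08
E
python3 - <<'E'
from h import *
print(read_time_s())
move_ptp([*C,.25],q(PSI));print(read_time_s(),read_eef_pos())
movel([*C,.15],speed=.15);print(read_time_s(),read_eef_pos(),read_ft_force())
for c,b in(("top",(320,170,450,280)),("scene",(310,190,440,300))): save(read_camera(c),f"{c}1.png",b,5)
E
```

```text
1.7
4.9083 [ 0.5196 -0.2378  0.2499]
5.725 [ 0.5196 -0.2395  0.1507] [-0.1264  0.5849  0.2065]
```

View pics/top1.png

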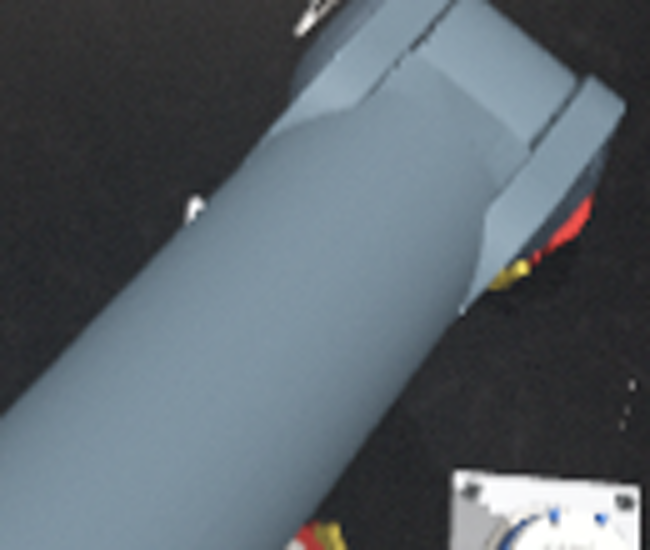

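View pics/scene1.png

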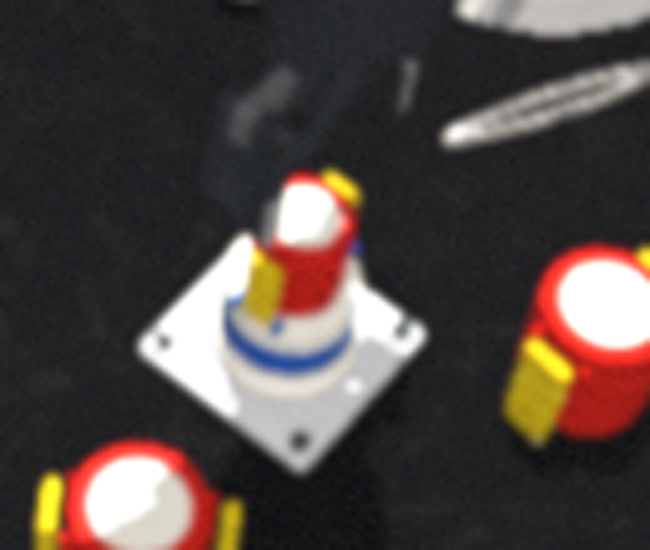

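The top view is hidden by the arm. The scene view shows the cap at (368,232) px with the dark fingers above it, on either side in x. I'm descending in stages and checking force.

```bash
python3 - <<'E'
from h import *
for z in(.115,.102,.091):
    movel([*C,z],speed=.1);print(read_eef_pos(),read_ft_force())
for o in(.066,.060):
    move_gripper(o,20);print(o,read_finger_gap(),read_ft_force(),read_ft_torque(),read_eef_pos())
save(read_camera("scene"),"scene2.png",(310,190,440,300),5);print(read_time_s())
E
```

```text
[ 0.5186 -0.239   0.1144] [ 0.0237 -0.2353 -0.0875]
[ 0.5185 -0.2387  0.1013] [ 0.1276 -0.3262  0.2377]
[ 0.5184 -0.2387  0.0902] [ 0.7056 -0.1215  0.1821]
0.066 0.06613305365201794 [-0.0458  0.5289 -0.2563] [-0.0061  0.0519  0.0287] [ 0.5191 -0.2391  0.0912]
0.06 0.0601147690062334 [-1.398   0.8733  2.8091] [0.0851 0.3614 0.0389] [ 0.519  -0.2391  0.0914]
7.4833
```

View pics/scene2.png

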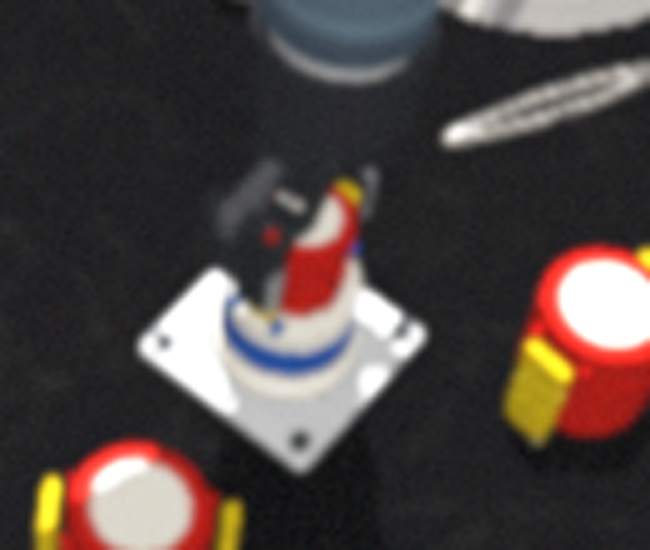

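```bash
python3 - <<'E'
from h import *
c=C+[-.0006,0]
movel([*c,.091],speed=.03);print(read_ft_force())
move_gripper(.045,28);pause(.2);print(read_finger_gap(),read_ft_force(),read_ft_torque(),read_eef_pos(),read_time_s())
E
```

```text
[-0.2214  1.3165  5.8435]
0.04912499736738831 [-4.4954  3.458  12.5569] [0.5032 0.9029 0.0817] [ 0.5184 -0.2392  0.0925] 8.1917
```

```bash
python3 - <<'E'
from h import *
c=C+[-.0006,0]
for d in np.arange(.15,1.21,.15):
    try: movel([*c,.0915],q(PSI+d),speed=.05)
    except MotionError as e: print(e);break
    f=read_ft_force();print(round(d,2),read_finger_gap(),f,read_ft_torque(),read_eef_pos(),read_time_s(),R.from_quat(read_tcp_rot()).as_matrix()[:2,1])
    if np.linalg.norm(f)>60: break
E
```

```text
0.15 0.048562105160417236 [-2.1002  0.7553  9.2865] [0.2839 0.5565 0.1251] [ 0.5188 -0.2394  0.0926] 8.4917 [ 0.9982 -0.0595]
0.3 0.04833976524423574 [-2.156   1.3875  9.1512] [0.3845 0.5799 0.1658] [ 0.5188 -0.2392  0.0926] 8.7917 [0.9959 0.0905]
0.45 0.048510330215396705 [-3.5727  0.8935 10.0875] [0.3343 0.6802 0.1338] [ 0.5186 -0.2393  0.0926] 9.0917 [0.9712 0.2382]
0.6 0.0487660428779964 [-3.5924  2.7646  9.1864] [0.3596 0.7008 0.1564] [ 0.5185 -0.2392  0.0926] 9.3917 [0.9248 0.3806]
0.75 0.048674778002843325 [-2.613   2.0425 10.5143] [0.43   0.733  0.0621] [ 0.5184 -0.2389  0.0926] 9.6917 [0.8575 0.5146]
0.9 0.04887730597205618 [-3.2748  2.3026 10.1111] [0.4224 0.7328 0.0761] [ 0.5184 -0.2388  0.0926] 9.9917 [0.7709 0.637 ]
1.05 0.048710493810376274 [-2.8952  2.449  11.22  ] [0.4165 0.826  0.15  ] [ 0.5183 -0.2389  0.0926] 10.2917 [0.6671 0.745 ]
1.2 0.048466377572879714 [-3.5044  2.2931 11.1209] [0.4767 0.8519 0.1256] [ 0.5181 -0.2387  0.0926] 10.5917 [0.5484 0.8362]
```

```bash
python3 - <<'E'
from h import *
c=C+[-.0006,0];Q=q(PSI+1.2)
save(read_camera("scene"),"scene3a.png",(310,190,440,300),5)
for z in(.094,.098,.108,.16):
    movel([*c,z],Q,speed=.04 if z<.1 else .1);print(z,read_finger_gap(),read_ft_force(),read_eef_pos(),read_time_s())
    if read_ft_force()[2]<-25: break
save(read_camera("scene"),"scene3.png",(310,170,440,280),5)
E
```

```text
0.094 0.048736504231016664 [-0.5126  0.8882 -1.0598] [ 0.5178 -0.2388  0.0933] 10.8917
0.098 0.04854352219560557 [-1.3773  0.9958  0.1486] [ 0.5179 -0.2388  0.0977] 11.1417
0.108 0.04817245382596937 [ 0.1761  0.5565 -0.7996] [ 0.5197 -0.2395  0.1091] 11.3917
0.16 0.04831410137396243 [-0.1775  1.0274 -0.5106] [ 0.5182 -0.2387  0.1598] 12.0583
```

View pics/scene3.png

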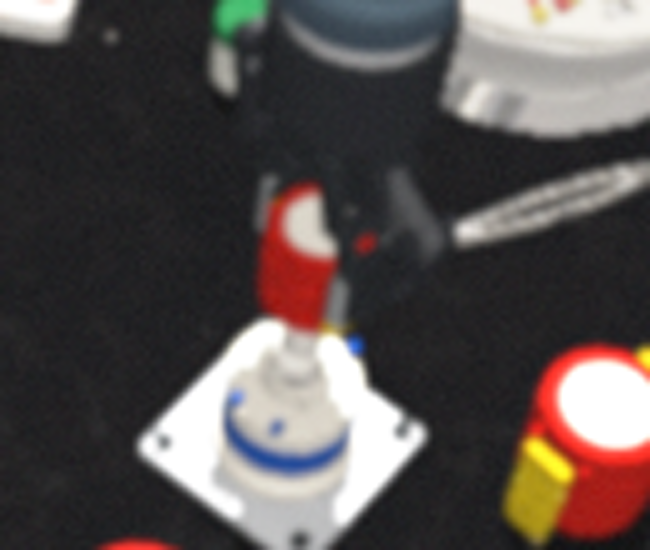

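The scene view shows the cap clear of the canister in the gripper at (370,215), with the vial standing in the neck at (369,240). Carrying the cap to the far half of the tray.

```bash
python3 - <<'E'
from h import *
Q=q(TY+np.pi/2);Rt=np.array([[np.cos(TY),-np.sin(TY)],[np.sin(TY),np.cos(TY)]])
t=TR+Rt@[0,.045]
movel([*(C+[-.0006,0]),.20],speed=.2)
move_ptp([*t,.20],Q);print(read_time_s(),read_eef_pos(),read_finger_gap())
movel([*t,.06],Q,speed=.12);pause(.2);f0=read_ft_force();print(f0,read_eef_pos(),read_finger_gap())
save(read_camera("scene"),"scene4.png",(150,80,310,230),5)
z=.042
while z>.031:
    movel([*t,z],Q,speed=.03);f=read_ft_force();print(round(z,4),f,read_eef_pos())
    if f[2]-f0[2]>3: break
    z-=.0015
print(read_time_s())
E
```

```text
14.1417 [0.5608 0.2165 0.1996] 0.04876925290274152
[-0.0461  0.9348 -0.7743] [0.5611 0.2186 0.0608] 0.04851784831991231
0.042 [ 0.7879  0.2863 -0.8574] [0.5607 0.2183 0.0419]
0.0405 [-1.0725 -0.2878 -0.9459] [0.5606 0.2184 0.0406]
0.039 [-0.3068 -0.8768 -0.7456] [0.5605 0.2183 0.0389]
0.0375 [0.5942 0.0936 0.0346] [0.5605 0.2183 0.0374]
0.036 [-2.3832 -0.8177  4.9376] [0.5609 0.2184 0.0367]
17.4583
```

View pics/scene4.png

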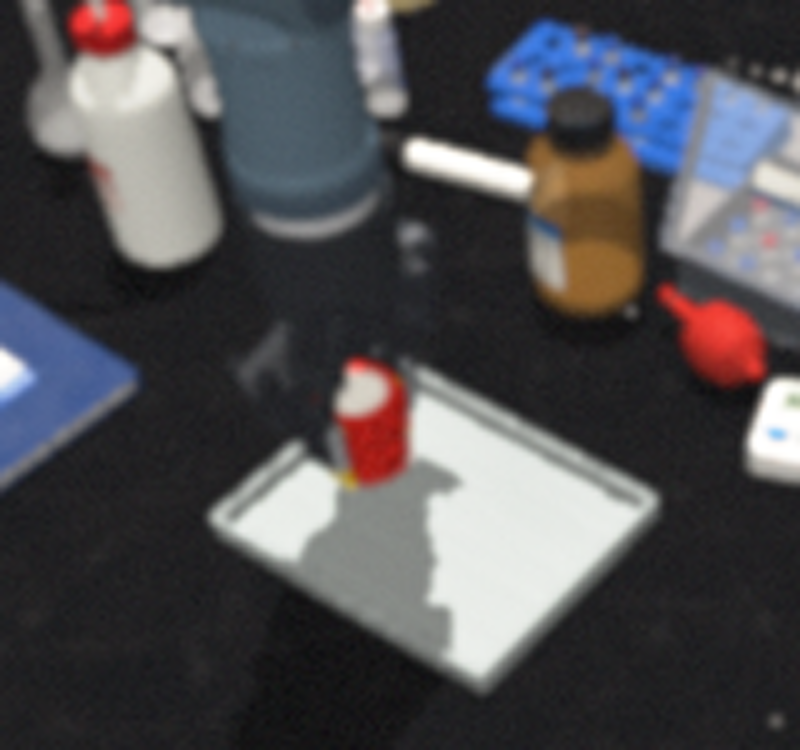

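The cap is upright over the tray floor, and contact came at TCP z 36.7 mm, as expected. Releasing it.

```bash
python3 - <<'E'
from h import *
move_gripper(.080);print(read_finger_gap(),read_ft_force())
p=read_eef_pos();movel([p[0],p[1],.20],speed=.15)
move_ptp([*C,.20],q(PSI));print(read_time_s())
save(read_camera("scene"),"scene5.png",(150,100,310,230),5)
im=read_camera("scene");save(im,"scene5b.png",(310,190,440,300),5)
save(read_camera("top"),"top5.png",(170,170,280,260),6)
for n in("cap","cap_lugs","cap_grip"): print(n,[(np.round(d["at"],1).tolist(),round(d["confidence"],2)) for d in tip_of("top",n)])
print([(np.round(d["at"],1).tolist(),round(d["confidence"],2)) for d in tip_of("scene","vial")],[(np.round(d["at"],1).tolist(),round(d["confidence"],2)) for d in look_for("scene","vial")])
print(proj("scene",[[*C,.105],[*C,.028],[*C,.072]]))
E
```

```text
0.08003129716005841 [-1.0241 -0.6126  0.0934]
20.8
cap [([199.5, 216.0], 0.78), ([223.3, 216.1], 0.31)]
cap_lugs [([202.7, 213.6], 0.74)]
cap_grip [([205.9, 210.6], 0.54)]
[([370.8, 253.5], 0.62), ([367.4, 241.4], 0.25), ([357.1, 184.6], 0.21)] [([369.3, 240.1], 0.64), ([242.7, 188.3], 0.58)]
[[370.9393 234.5708]
 [367.4913 252.9209]
 [369.4125 242.6961]]
```

View pics/scene5.png

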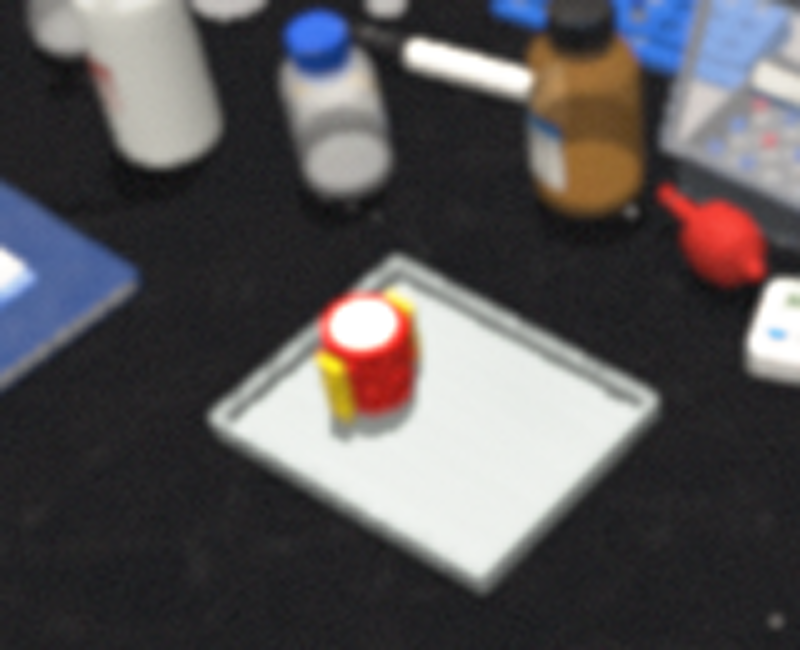

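View pics/scene5b.png

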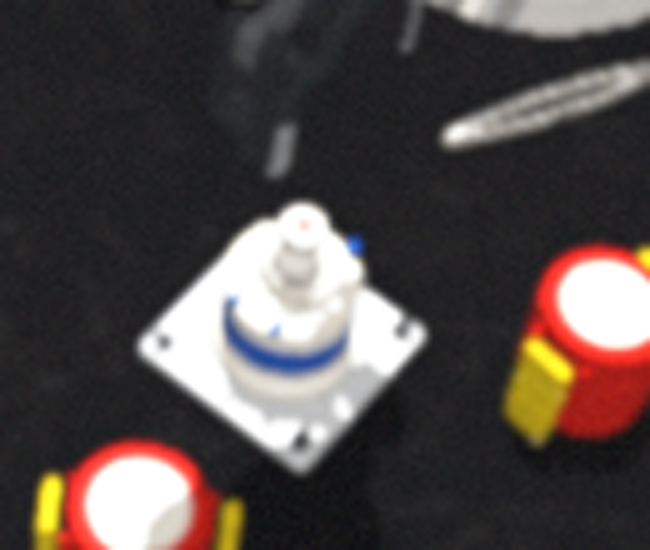

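View pics/top5.png

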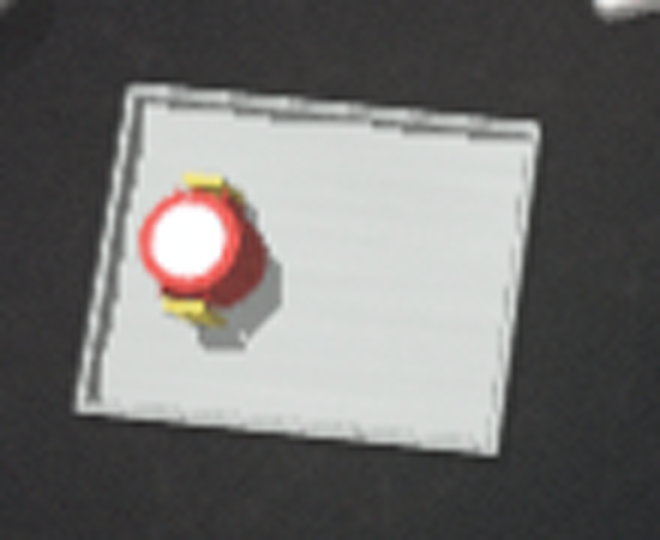

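The cap stands flat in the tray's far half (scene (223,170)). The vial is upright in the neck, with its top at (370.6,235), against a predicted (370.9,234.6). Grasping it next.

```bash
python3 - <<'E'
from h import *
c=C+[-.0006,0]
move_gripper(.060);movel([*c,.125],q(PSI),speed=.15);movel([*c,.096],speed=.08);f0=read_ft_force();print(f0,read_eef_pos())
try: move_gripper(.028,15)
except Exception as e: print(e); move_gripper(.028,20)
print(read_finger_gap(),read_ft_force())
move_gripper(.015,15);pause(.2);print(read_finger_gap(),read_ft_force(),read_eef_pos(),read_time_s())
save(read_camera("scene"),"scene6.png",(310,190,440,300),5)
E
```

```text
[-0.862  -0.2963  0.3993] [ 0.5179 -0.2389  0.0954]
0.027553214463436365 [ 0.1162  0.6085 -0.0308]
0.02196285976983406 [-0.0508 -0.1515  1.6594] [ 0.5186 -0.2391  0.0962] 23.5167
```

View pics/scene6.png

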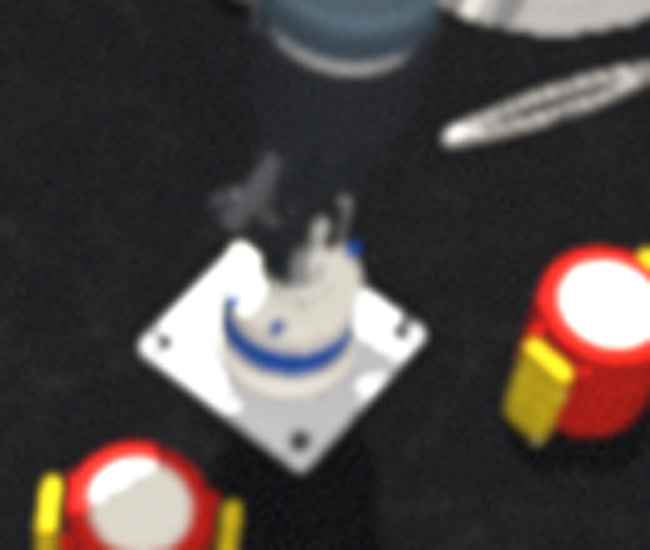

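```bash
python3 - <<'E'
from h import *
c=C+[-.0006,0]
movel([*c,.11],speed=.04);print(read_finger_gap(),read_ft_force())
movel([*c,.22],speed=.15);print(read_finger_gap(),read_ft_force(),read_time_s())
Q=q(TY+np.pi/2);Rt=np.array([[np.cos(TY),-np.sin(TY)],[np.sin(TY),np.cos(TY)]])
t=TR+Rt@[0,-.045]
move_ptp([*t,.22],Q);movel([*t,.10],Q,speed=.12);pause(.2);print(read_eef_pos(),read_finger_gap(),read_ft_force(),read_time_s())
save(read_camera("scene"),"scene7.png",(170,80,320,230),4)
E
```

```text
0.021609328960630843 [-0.2102 -0.7275 -0.2178]
0.022119678427480385 [ 0.1924 -0.3    -1.7166] 24.95
[0.554  0.1289 0.1008] 0.022243567657683788 [-0.6945 -0.3235 -0.4245] 27.6833
```

View pics/scene7.png

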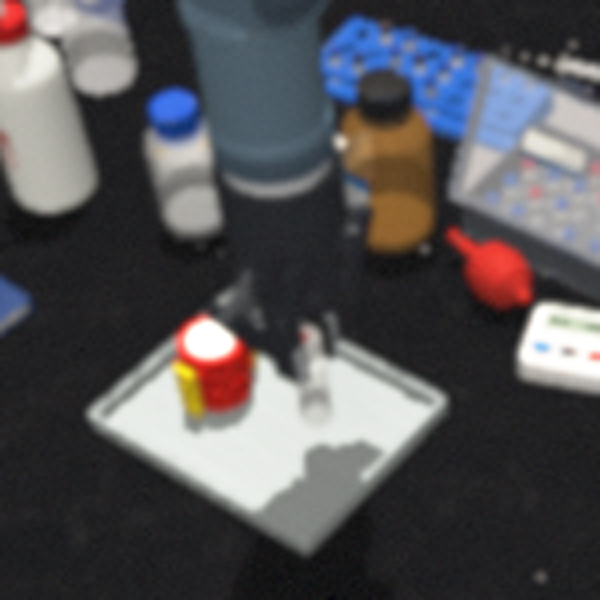

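The vial hangs upright at about (248,175) px, over the free half. Lowering to contact.

```bash
python3 - <<'E'
from h import *
Q=q(TY+np.pi/2);Rt=np.array([[np.cos(TY),-np.sin(TY)],[np.sin(TY),np.cos(TY)]])
t=TR+Rt@[0,-.045]
z=.077
while z>.067:
    movel([*t,z],Q,speed=.03);pause(.1);f=read_ft_force();print(round(z,4),f,read_eef_pos())
    if f[2]>3: break
    z-=.001
print(read_time_s());save(read_camera("scene"),"scene8.png",(200,110,310,230),5)
E
```

```text
0.077 [ 0.2869  0.3355 -0.374 ] [0.5536 0.1287 0.0772]
0.076 [0.2301 1.0165 0.1924] [0.5534 0.1287 0.076 ]
0.075 [-0.1345  0.0715 -0.2106] [0.5534 0.1286 0.075 ]
0.074 [-0.4171  0.0501 -0.2291] [0.5534 0.1287 0.074 ]
0.073 [-0.1418 -0.8408 -1.2758] [0.5534 0.1286 0.073 ]
0.072 [0.0034 0.0167 1.8949] [0.5537 0.1287 0.0722]
0.071 [-2.1769  0.0134  8.1507] [0.5539 0.1287 0.0721]
30.85
```

View pics/scene8.png

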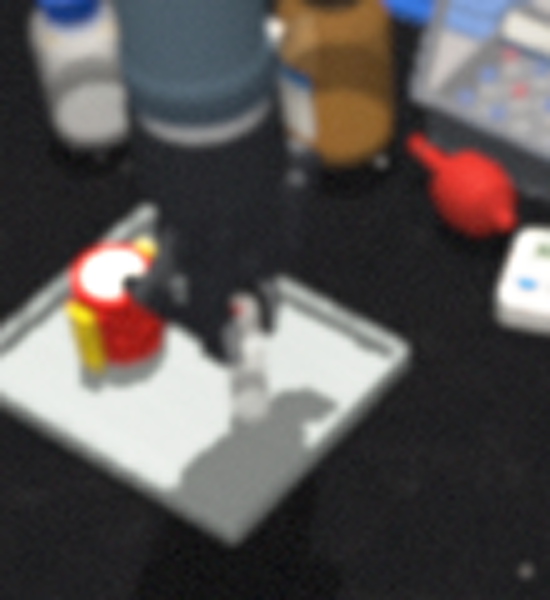

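```bash
python3 - <<'E'
from h import *
p=read_eef_pos();Rt=np.array([[np.cos(TY),-np.sin(TY)],[np.sin(TY),np.cos(TY)]]);t=TR+Rt@[0,-.045]
movel([*t,.072],speed=.03);print(read_ft_force())
move_gripper(.030);move_gripper(.060);print(read_finger_gap(),read_ft_force())
movel([*t,.25],speed=.15);move_ptp([.5,-.10,.25],q(PSI));pause(.3)
print(read_time_s(),read_eef_pos())
save(read_camera("scene"),"scene9.png",(180,110,310,230),5);im=read_camera("scene");save(im,"scene9full.png")
save(read_camera("top"),"top9.png",(170,100,350,260),4)
for n in("vial","cap"):
  for c in("top","scene"): print(c,n,[(np.round(d["at"],1).tolist(),round(d["confidence"],2)) for d in tip_of(c,n)])
print(proj("top",[[*t,.004],[*t,.081]]),proj("scene",[[*t,.004],[*t,.081]]))
for n in("timer","septa_jar","amber_bottle"): print(n,[(np.round(d["at"],1).tolist(),round(d["confidence"],2)) for d in look_for("top",n)])
E
```

```text
[-0.6125  0.1817  3.2147]
0.06005783759231357 [-0.6946  0.8771 -0.837 ]
34.3667 [ 0.5006 -0.0985  0.25  ]
top vial [([236.6, 215.9], 0.45)]
scene vial [([250.1, 189.0], 0.6)]
top cap [([418.1, 209.1], 0.92), ([201.6, 214.8], 0.73), ([369.8, 286.8], 0.66), ([370.5, 231.7], 0.65)]
scene cap [([424.7, 267.6], 0.72), ([335.2, 304.8], 0.66), ([224.8, 175.6], 0.63)]
[[237.8174 216.2779]
 [232.0241 211.3392]] [[250.1243 191.3709]
 [247.0397 172.1909]]
timer [([279.1, 160.4], 0.63), ([204.5, 211.8], 0.39)]
septa_jar [([329.6, 157.2], 0.49)]
amber_bottle [([210.0, 134.9], 0.59)]
```

View pics/scene9.png

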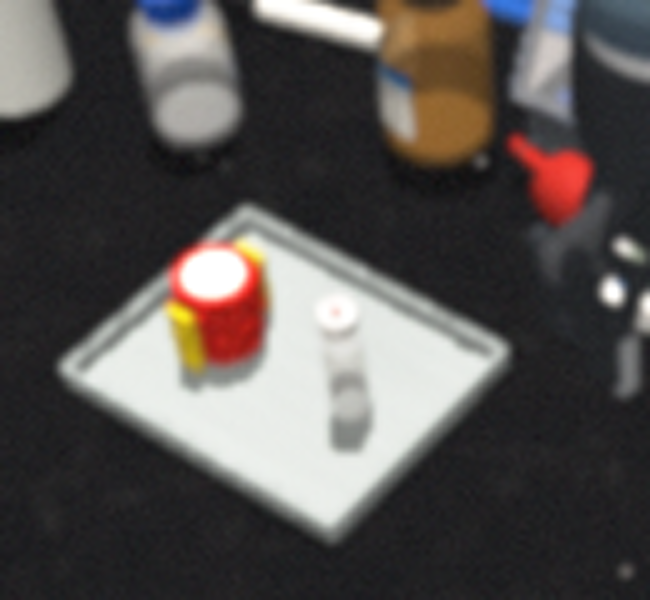

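View pics/top9.png

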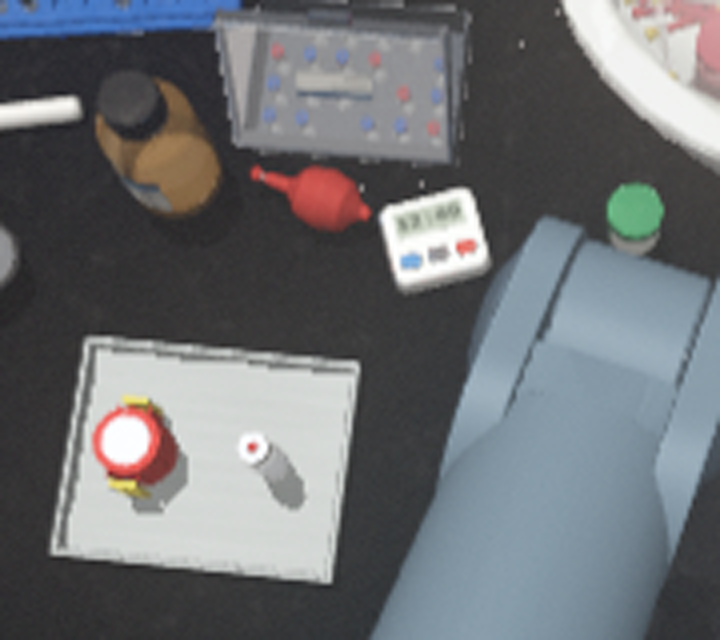

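Cap and vial both stand upright inside the tray, the arm is clear of everything, and the bystanders haven't moved. Handing in.

```bash
python3 -c "
from bench import *
print(read_time_s(),sign_off())"
```

```text
the job is handed in; nothing more can be done
34.8667 None
```

The canister is open, the cap is flat in the tray and the vial stands upright beside it. I handed the job in at about 35 s of the 69 s allowed; no verdict was reported.

- **Cap:** I squeezed both tabs fully (gap about 49 mm), turned the cap 1.2 rad counter-clockwise and lifted it straight off. It is set open side down in the tray's far half; it touched down at TCP height 36.7 mm, about the 36.5 mm I expected.
- **Vial:** I gripped it above the rim, lifted it straight up and stood it in the tray's near half. It touched down at 72.1 mm, and I expected 72 mm.
- **Last checks:** The final pictures show both upright and released inside the tray, with the arm clear. The vial's base was within about 2 px of its predicted position in both views. The timer, septa jar and amber bottle showed at their starting pixels to within about 3 px.
- **Disagreements:** The two cameras differed by 2 to 3 mm on the canister's position, so I averaged them. The force reading while squeezing showed that estimate was off by about 0.6 mm, and I corrected it. The networks also gave some false reports with low confidence, such as a "timer" on the cap, which I ignored.

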